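# Raise the sprung-button V-post and lay the shaft on the rest

## Robot

A 6-joint arm with a two-finger parallel gripper is mounted at the origin on the work surface. World frame = base frame: x ahead of the robot, y to its left, z up, the work surface at z = 0. Lengths are in mm, angles in rad, forces in N, time in s.
With the tool pointing down it reaches from about 350 to 875 mm from the base axis. Payload 4.2 kg.
Tool frame: the origin (TCP) lies between the finger pads; the fingertips stand robot.tip_reach ahead of it and the grasp point (between the pads) lies 8 mm behind it (robot.tip_reach is the distance from the TCP to the fingertips, in mm); z points along the fingers, y is the line along which they close (so a half turn about z gives the same grasp; the last joint's range is limited). The gripper opens to 87 mm and grips with 3 to 60 N. Pads are 19 mm wide; open, the fingers measure 117 mm over their backs; the gripper's body (75 mm by 190 mm) begins 51 mm behind the grasp point.
Start: joints at [-0.955, 0.385, 0.008, 0, -1.194, -0.259], TCP at [218.313, -585.61, 233.55] pointing down, gripper open.
Joint ranges: [-3.14, 3.14], [-1.21, 2.06], [-1.07, 1.41], [-3.16, 2.05], [-2.99, -0.16], [-3.1, 3.1]. Speed limits (rad/s): [2.79, 2.79, 3.14, 3.14, 3.14, 3.14].

## Interface

Orientations are given as a rotation vector (axis times angle).
In Python, from plant import robot gives the robot as it stands.
- The arm moves only by the tool arm_command, never from a script. Its argument "deltas" is a list of rows, each a list of 6 numbers: the shift along the tool's x, y, z in m, then the turn, a rotation vector about the tool's x, y, z in degrees. In form: [[tx, ty, tz, wx, wy, wz], ...]. A call has 1 to 10 rows; each row shifts and turns the commanded pose from where the row before left it, along the tool's axes as they then stand; what a row does not reach is not made up. A row lasts 1/12 s, in which the tool goes at most 41.7 mm and 7.16 degrees, less where a joint would pass 70% of its speed; a pose out of reach is approached as far as the arm can. A call with a gripper value outside its range is refused whole. "claw" is the opening, from 0 (shut) to 1 (fully open), set as the call begins (left out, the last holds). The fingers move at their own pace and stop on an object; the grip force is fixed at half the most. Time passes only in rows, so rows that do not move let the fingers close. It gives the time, the measured TCP pose, the force, the opening and the grip force at its end, in the units of the state.
- robot.get_state(): the state, without advancing time (a new reading comes with each control period).
- robot.snapshot(name): name is "scene" or "top" or "wrist"; returns the picture (400x640x3 uint8, red, green, blue); there is no depth.
- robot.camera_model(name): a dict with "fovy" (degrees; the focal length in pixels is half the picture's height over the tangent of half this angle, whatever the lens; pixels are square), "cx", "cy" (the principal point, pixels), "extrinsics" (4x4, takes a point from world to camera coordinates). Camera axes: x right, y down, z forward; pixel columns grow to the right and rows downward; lengths in mm; the calibration is good to about 2 mm. The wrist camera is an equidistant fisheye: a pixel r from the principal point sees the ray r / f radians off the axis. A picture is of the moment at which its call begins: read the wrist's pose just before it. camera_model takes no time and is no camera call; for the wrist camera it gives the pose at the moment of the call.
- robot.job_done(): hands the job in; it is judged then, once.
The state is a dict: "time_s": time; "joints": joint angles; "dq": joint speeds; "tau": joint torques, N m; "tool_pos": TCP position; "ee_rot": TCP orientation; "force": force on the tool from outside, world axes, zero at the start; "torque": the same for the moment, N m; "gripper_width": opening from 0.0 (shut) to 1.0 (fully open); "grasp_force": force on a finger pad.
Only numpy, scipy, OpenCV 4.12 (cv2) and the standard library are available. Lean on these libraries where they do the work, as an engineer would, in place of code of your own. Each camera call takes 0.05 s, during which the arm holds its last target. There are 200 camera calls.

## Task

Raise the telescoping V-post of the shaft rest to its next hole: squeeze its sprung button in, slide the tube up and let the button pop fully out through that next hole, without yanking the tube against the button. Then take the steel shaft from its wooden blocks and lay it in both V's, midway, so that it rests roughly level (a few degrees are fine) and still. Leave the spray can, oil filter, tub, bearing ring and spacer standing where they are.

Things in the scene. Friction and masses are not known exactly. Their poses are not given: they have to be found in the camera images.
- rest: Shaft rest, fixed to the bench: grey plate 100 x 300 x 12 mm with two square posts. Origin: centre of its underside, on the bench; z up, y along the plate, x across it, towards the tube face with the button. Fixed post at y = -100 mm, telescoping post at y = +100 mm.
- button_tip (a point): Tip of the sprung button (domed, steel, 14 mm across). It sits on the telescoping post's fixed inner bar, so stays 130 mm above the bench, and sticks out 7 mm along the rest's +x through a hole in the tube's +x face. Squeezing the tube between two fingers along the rest's x, one finger over the button, both pushes it in flush (about 2 N) and grips the tube.
- button (a joint): How far the button is pushed in (m): 0 = fully out, 0.007 = flush with the tube's face, about 0.0095 = hidden behind the 2.5 mm tube wall. From flush, its dome slips behind the wall as the tube slides; this takes 2 to 6 N more than the tube's weight and friction for the first 7 mm.
- moving_v (a point): Bottom of the V-groove on top of the sliding tube, 20 mm above the middle of its first (top) hole. Square steel tube, 36 x 36 mm outside, 121 mm long, upright; V along the rest's y, 36 mm long, 90 degrees; its lips are 13 mm above this point and no wider than the tube. Tube 0.5 to 0.85 kg, friction 1 N: it sinks if let go between holes.
- sleeve (a joint): Height of the sliding tube (m): 0 = button in the first (top) hole, as at the start; positive = raised. Its holes, 15.6 mm wide, lie one below another in the +x face. The next one is reached at 0.034 to 0.052, different every time, to be felt: the button pops out and stops the tube dead; pulling on with 20 N or more is a yank. A third hole, 40 mm on, is not wanted.
- fixed_v (a point): Bottom of the equal V-groove on top of the fixed post, 193 mm above the bench, at the rest's y = -100 mm.
- seat_mid (a point): Where the middle of the shaft's axis belongs when laid: midway between the two V's, 208.6 mm above the bench (15.6 mm above the V's bottom).
- shaft_mid (a point): Middle of the steel shaft (loose): 22 mm round, 290 mm long along its y axis, with a disc 34 mm across and 8 mm thick at each end, 0.35 to 0.6 kg. It lies level with its axis 40 mm above the bench, in two wooden V-blocks 90 mm either side of its middle; free between them. Either way round will do.
- spray_can: Bystander: upright blue spray can, 60 mm across, 160 mm tall; origin under its centre.
- oil_filter: Bystander: white oil filter canister, 76 mm across, 82 mm tall; origin under its centre.
- cleaner_tub: Bystander: white hand-cleaner tub, 90 mm across, 100 mm tall; origin under its centre.
- bearing: Bystander: steel bearing ring lying flat, 52 mm across, 16 mm high; origin under its centre.
- spacer: Bystander: dark steel spacer disc, 26 mm across, 18 mm high, standing on the rest's base plate between the posts; origin under its centre.

How it is judged (in metres and radians):
On the way:
1. the tube is raised to its next hole and the button has popped fully out through it (value of joint sleeve between 0.032 and 0.054 m and value of joint button below 0.002 m), for 0.2 s.
At the end, for the whole second after the job is handed in: The tube stands at its second hole (raised 32 to 54 mm) with the button out (within 2 mm of fully out); the shaft's middle is within 6 mm sideways, 25 mm lengthwise and 8 mm in height of its place midway over the two V's, its axis within 0.07 rad of the rest's length, at rest (all of step 1 and x of shaft_mid in the frame of seat_mid between -0.006 and 0.006 m and y of shaft_mid in the frame of seat_mid between -0.025 and 0.025 m and z of shaft_mid in the frame of seat_mid between -0.008 and 0.008 m and angle between the y axis of shaft_mid and the y axis of rest, either way round below 0.07 rad and linear speed of shaft below 0.02 m/s); the robot touches nothing.
It fails at once if the gripped tube is yanked up against the button (20 N or more between tube and button) (contact force between sleeve and button above 20 N and contact force between the fingers and sleeve above 1 N and value of joint sleeve above 0 m).
It fails at once if the spray can, oil filter, tub, bearing or spacer is knocked over or pushed more than 30 mm (distance of any of spray_can, oil_filter, cleaner_tub, bearing, spacer from where it was at the start of the episode above 0.03 m).
It also fails if it takes over 72 s, if anything falls off the work surface, if the arm or the gripper's body presses on something with over 40 N, if the wrist force passes 120 N, or if a joint passes its speed limit or range.

## Working session

There is one attempt and no reset: what is moved stays moved. The work goes in short steps, Python scripts to look and compute and a tool call to move; the robot and the scene stay as the last step left them, time stands still between calls to the robot, and variables do not carry over. Pictures are saved under pics/ and viewed, at most 10 in all, crops included, and the job is handed in when it is done.

Besides the shell and the picture viewer there is one more tool, called after "Request:" as name([rows], argument=value, ...), one row to a line, values as JSON. arm_command: Moves the arm, as the interface text tells. Its arguments: {"type":"object","properties":{"deltas":{"type":"array","items":{"type":"array","items":{"type":"number"}}},"claw":{"type":"number"}},"required":["deltas"]}

```bash
mkdir -p pics; ls
python3 - <<'E'
from plant import robot
import cv2,numpy as np
s=robot.get_state();print(s, robot.tip_reach)
for n in ("scene","top"):
    im=robot.snapshot(n);cv2.imwrite(f"pics/{n}0.png",im[:,:,::-1])
    m=robot.camera_model(n);print(n,m)
E
```

```text
pics
{'time_s': 0.0, 'joints': array([-9.55408512e-01,  3.85566347e-01,  6.60893667e-03, -5.14518110e-04,
       -1.19397236e+00, -2.58581034e-01]), 'dq': array([ 1.37549791e-03, -1.02930062e-03,  3.49657144e-05,  2.40704005e-04,
       -1.10308525e-03,  5.84953277e-04]), 'tau': array([-5.20118429e-04, -3.90668750e+01,  1.87407142e+01,  4.22013536e+00,
        1.10036097e-02, -1.80611282e-04]), 'tool_pos': array([ 218.11035143, -585.08754694,  232.44474252]), 'ee_rot': array([ 0.55712534, -3.09131915, -0.0033537 ]), 'force': array([ 0.35184961, -0.27929333, -0.77687103]), 'torque': array([-0.00832196,  0.01506892,  0.04843032]), 'grasp_force': 0.0, 'gripper_width': 0.9986617573580373} 11.0
scene {'fovy': 45.6177570465666, 'cx': 325.70693921763245, 'cy': 198.7265283076321, 'extrinsics': array([[-8.39524684e-01,  5.43307305e-01,  3.93414191e-03,
         5.08469843e+02],
       [ 3.83305166e-01,  5.97388302e-01, -7.04417750e-01,
        -9.37531777e+01],
       [-3.85065520e-01, -5.89868112e-01, -7.09774722e-01,
         1.57435046e+03],
       [ 0.00000000e+00,  0.00000000e+00,  0.00000000e+00,
         1.00000000e+00]])}
top {'fovy': 49.301844471221045, 'cx': 323.0963688883658, 'cy': 189.21090484357063, 'extrinsics': array([[-1.39727980e-02, -9.99815360e-01, -1.31911409e-02,
         9.83959438e+00],
       [-9.93659631e-01,  1.53562237e-02, -1.11376495e-01,
         5.97600419e+02],
       [ 1.11558497e-01,  1.15512629e-02, -9.93690732e-01,
         1.31748321e+03],
       [ 0.00000000e+00,  0.00000000e+00,  0.00000000e+00,
         1.00000000e+00]])}
```

View pics/scene0.png

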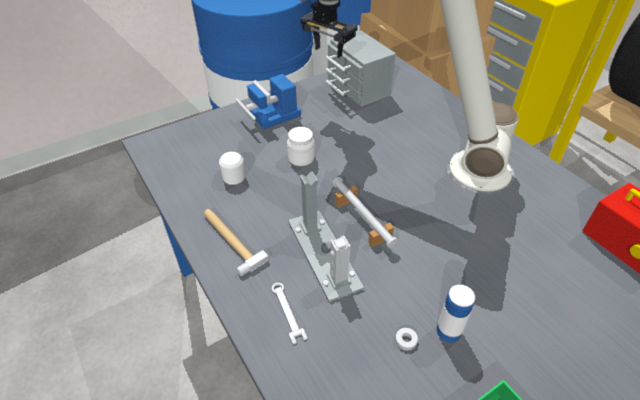

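View pics/top0.png

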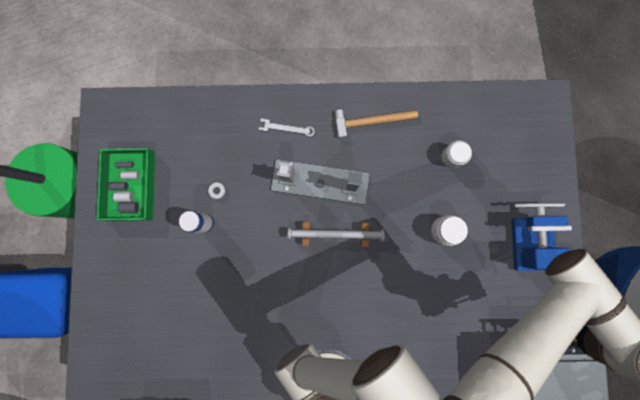

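Run:
```python
import cv2,numpy as np
a=cv2.imread("pics/scene0.png")[165:305,270:410]
b=cv2.imread("pics/top0.png")[150:250,260:400]
a=cv2.resize(a,None,fx=4,fy=4,interpolation=cv2.INTER_CUBIC);cv2.imwrite("pics/s1.png",a)
b=cv2.resize(b,None,fx=5,fy=5,interpolation=cv2.INTER_CUBIC);cv2.imwrite("pics/t1.png",b)
```

```text
(no output)
```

View pics/s1.png

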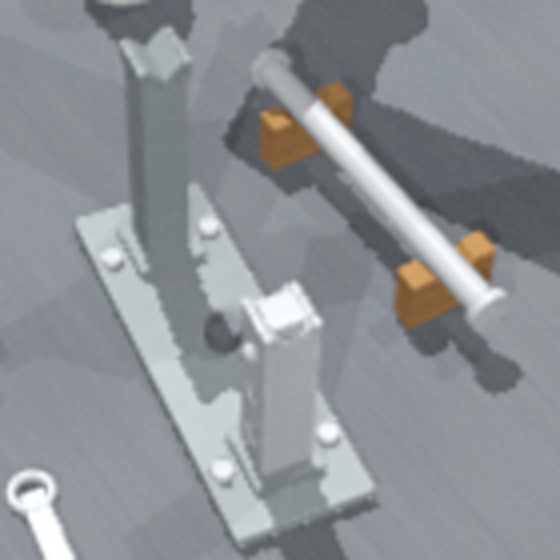

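View pics/t1.png

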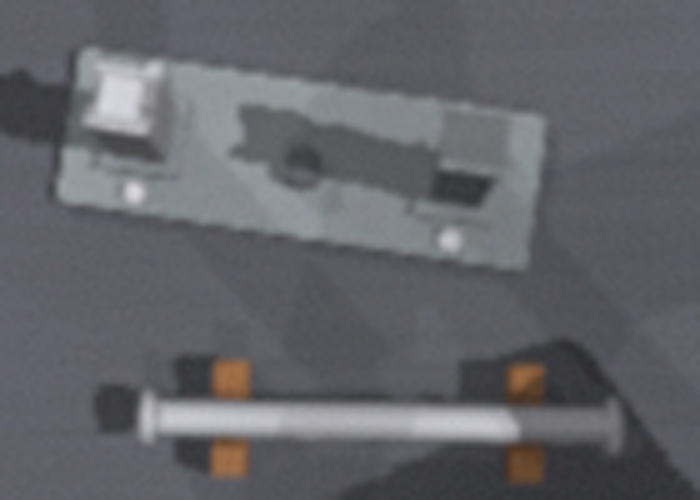

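```bash
cat > h.py <<'E'
import numpy as np
from plant import robot
def ray(m,uv):
    f=200/np.tan(np.radians(m['fovy']/2));E=m['extrinsics']
    d=E[:3,:3].T@np.array([(uv[0]-m['cx'])/f,(uv[1]-m['cy'])/f,1.])
    return -E[:3,:3].T@E[:3,3],d
def onz(m,uv,z):
    c,d=ray(m,uv);return c+d*(z-c[2])/d[2]
def proj(m,p):
    f=200/np.tan(np.radians(m['fovy']/2));q=m['extrinsics']@np.append(p,1);return f*q[:2]/q[2]+[m['cx'],m['cy']]
E
python3 - <<'E'
from h import *
np.set_printoptions(precision=1,suppress=True)
T=robot.camera_model("top");S=robot.camera_model("scene")
t=lambda p,z:onz(T,(260+p[0]/5,150+p[1]/5),z)
s=lambda p,z:onz(S,(270+p[0]/4,165+p[1]/4),z)
c=[t(p,12) for p in [(82,50),(546,115),(528,270),(60,205)]]
ct=sum(c)/4
cs=[s(p,12) for p in [(240,540),(78,222),(195,185),(375,490)]];cc=sum(cs)/4
for q,m in ((c,ct),(cs,cc)):
  d=(q[0]+q[3]-q[1]-q[2]); print("plate",m,np.degrees(np.arctan2(d[1],d[0])),np.linalg.norm(d)/2,[np.linalg.norm(q[i]-q[(i+1)%4]) for i in range(4)])
print("tube",t((125,95),163),s((284,308),163)); print("fix",t((476,137),206),s((157,55),206))
for f,a,b in((t,(148,417),(614,425)),(s,(270,68),(488,303))):
  A=f(a,40);B=f(b,40);print("shaft",(A+B)/2,np.linalg.norm(A-B),A,B)
c,d=ray(S,(332,252.5));print("button",onz(S,(332,252.5),130))
E
```

```text
plate [623.4   8.6  12. ] 81.1008415111398 297.1184334668045 [np.float64(297.04180268198786), np.float64(98.90955082648497), np.float64(297.1958510468867), np.float64(99.87419822926897)]
plate [622.6  18.   12. ] 80.67096289043674 295.9795028147016 [np.float64(295.67194299274314), np.float64(93.4734757112345), np.float64(296.2910022844008), np.float64(95.63342568892105)]
tube [642.1 106.1 163. ] [636.9 115.  163. ]
fix [609.1 -88.3 206. ] [607.7 -77.3 206. ]
shaft [458.4 -36.8  40. ] 284.0296096940964 [462.8 105.1  40. ] [ 453.9 -178.8   40. ]
shaft [453.7 -33.6  40. ] 276.8716049498046 [ 451. -172.   40.] [456.4 104.8  40. ]
button [658.1 108.4 130. ]
```

Request:
arm_command([
  [0, 0, -0.008, 0, 0, -6.73],
  [0, 0, -0.008, 0, 0, -6.73],
  [0, 0, -0.008, 0, 0, -6.73],
  [0, 0, -0.008, 0, 0, -6.73],
  [0, 0, -0.008, 0, 0, -6.73],
  [0, 0, -0.008, 0, 0, -6.73],
  [0, 0, -0.008, 0, 0, -6.73],
  [0, 0, -0.008, 0, 0, -6.73],
  [0, 0, -0.008, 0, 0, -6.73],
  [-0.02, -0.01, 0, 0, 0, 0],
], claw=1)

```text
time_s: 0.93
tool_pos: [230.3, -569.5, 306.2]
ee_rot: [2.041, -2.386, 0.003]
force: [1.1, -1.4, 0.4]
gripper_width: 1.005
grasp_force: 0.0
```

Request:
arm_command([
  [-0.033, -0.0135, 0, 0, 0, 0],
  [-0.033, -0.0135, 0, 0, 0, 0],
  [-0.033, -0.0135, 0, 0, 0, 0],
  [-0.033, -0.0135, 0, 0, 0, 0],
  [-0.033, -0.0135, 0, 0, 0, 0],
  [-0.033, -0.0135, 0, 0, 0, 0],
  [-0.033, -0.0135, 0, 0, 0, 0],
  [-0.033, -0.0135, 0, 0, 0, 0],
  [-0.033, -0.0135, 0, 0, 0, 0],
  [-0.033, -0.0135, 0, 0, 0, 0],
])

```text
time_s: 1.77
tool_pos: [416.5, -260.8, 305.3]
ee_rot: [2.04, -2.389, -0.001]
force: [1.1, -1.7, -0.1]
gripper_width: 0.999
grasp_force: 0.0
```

Request:
arm_command([
  [-0.033, -0.0135, 0, 0, 0, 0],
  [-0.033, -0.0135, 0, 0, 0, 0],
  [-0.033, -0.0135, 0, 0, 0, 0],
  [-0.033, -0.0135, 0, 0, 0, 0],
  [-0.033, -0.0135, 0, 0, 0, 0],
  [-0.033, -0.0135, 0, 0, 0, 0],
  [-0.033, -0.0135, 0, 0, 0, 0],
  [-0.033, -0.0135, 0, 0, 0, 0],
  [-0.033, -0.0135, 0, 0, 0, 0],
  [-0.033, -0.0135, 0, 0, 0, 0],
])

```text
time_s: 2.6
tool_pos: [601.4, 44.0, 305.1]
ee_rot: [2.04, -2.388, -0.001]
force: [-0.2, 0.2, -0.5]
gripper_width: 1.004
grasp_force: 0.0
```

Request:
arm_command([
  [-0.033, -0.0135, 0, 0, 0, 0],
  [-0.033, -0.0135, 0, 0, 0, 0],
  [0, 0, 0, 0, 0, 0],
  [0, 0, 0, 0, 0, 0],
  [0, 0, 0, 0, 0, 0],
])

```text
time_s: 3.02
tool_pos: [637.7, 103.1, 304.8]
ee_rot: [2.04, -2.387, -0.001]
force: [0.2, -0.3, 0.2]
gripper_width: 0.999
grasp_force: 0.0
```

```bash
cat >> h.py <<'E'
from scipy.spatial.transform import Rotation as R
def tool():
    s=robot.get_state();return s['tool_pos'],R.from_rotvec(s['ee_rot']).as_matrix(),s
def wray(m,uv):
    f=200/np.tan(np.radians(m['fovy']/2));E=m['extrinsics']
    p=np.array([uv[0]-m['cx'],uv[1]-m['cy']]);r=np.linalg.norm(p)+1e-9;th=r/f
    d=E[:3,:3].T@np.array([*(np.sin(th)*p/r),np.cos(th)])
    return -E[:3,:3].T@E[:3,3],d
def wonz(m,uv,z):
    c,d=wray(m,uv);return c+d*(z-c[2])/d[2]
def wproj(m,p):
    f=200/np.tan(np.radians(m['fovy']/2));q=m['extrinsics']@np.append(p,1)
    th=np.arctan2(np.hypot(*q[:2]),q[2]);return f*th*q[:2]/np.hypot(*q[:2])+[m['cx'],m['cy']]
E
python3 - <<'E'
from h import *
import cv2
p,M,s=tool();print(s['time_s'],p,M.round(3),s['force'],s['joints'])
m=robot.camera_model("wrist");print(m)
im=robot.snapshot("wrist");cv2.imwrite("pics/w0.png",im[:,:,::-1])
for q in([638.6,108.8,163],[607.4,-88.8,206]):print(wproj(m,q))
E
```

```text
3.0167 [637.66626881 103.09569643 304.78822269] [[-0.156 -0.988 -0.002]
 [-0.988  0.156 -0.001]
 [ 0.001  0.002 -1.   ]] [ 0.16573653 -0.29407146  0.21306514] [ 4.10250897e-01  3.86550284e-01  1.87124462e-01 -4.98848376e-05
 -1.37316922e+00 -5.66890005e-01]
{'fovy': 65.70646984690485, 'cx': 320.1086563275332, 'cy': 198.20349826958972, 'extrinsics': array([[-9.87784905e-01,  1.55823441e-01,  1.90951652e-04,
         6.13681585e+02],
       [ 1.50165415e-01,  9.51589297e-01,  2.68194254e-01,
        -2.44694807e+02],
       [ 4.16092440e-02,  2.64946910e-01, -9.63364835e-01,
         4.04666427e+02],
       [ 0.00000000e+00,  0.00000000e+00,  0.00000000e+00,
         1.00000000e+00]])}
[319.9725871  196.61878353]
[319.99044081 -25.07387009]
```

View pics/w0.png

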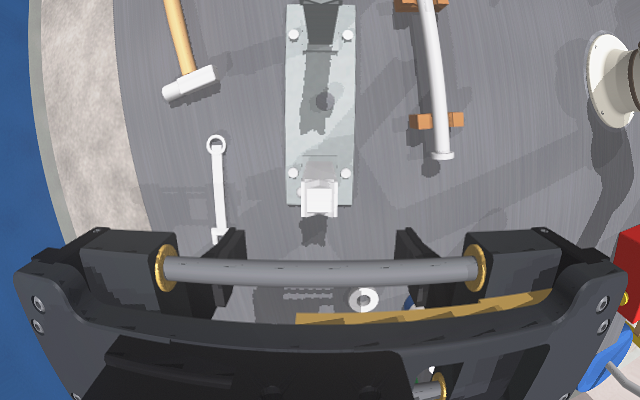

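Request:
arm_command([
  [-0.005, 0, 0.02, 0, 0, 0],
  [0, 0, 0.025, 0, 0, 0],
  [0, 0, 0.025, 0, 0, 0],
  [0, 0, 0.025, 0, 0, 0],
  [0, 0, 0.025, 0, 0, 0],
  [0, 0, 0.025, 0, 0, 0],
  [0, 0, 0.02, 0, 0, 0],
  [0, 0, 0.015, 0, 0, 0],
  [0, 0, 0, 0, 0, 0],
  [0, 0, 0, 0, 0, 0],
])

```text
time_s: 3.9
tool_pos: [638.4, 106.9, 125.8]
ee_rot: [2.039, -2.389, 0.0]
force: [-0.0, -0.0, -0.2]
gripper_width: 0.999
grasp_force: 0.0
```

Request:
arm_command([
  [0, 0, 0, 0, 0, 0],
  [0, 0, 0, 0, 0, 0],
  [0, 0, 0, 0, 0, 0],
  [0, 0, 0, 0, 0, 0],
  [0, 0, 0, 0, 0, 0],
], claw=0.52)

```text
time_s: 4.32
tool_pos: [639.1, 108.3, 126.3]
ee_rot: [-2.04, 2.388, -0.001]
force: [1.1, 0.7, -0.1]
gripper_width: 0.707
grasp_force: 0.0
```

Run:
```python
from h import *
import cv2
p,M,s=tool();print(s['time_s'],p,s['force'],s['gripper_width'],s['joints'])
im=robot.snapshot("wrist")[:,:,::-1];a=im[150:330,200:440]
b=robot.snapshot("scene")[:,:,::-1][165:300,270:410]
cv2.imwrite("pics/w1.png",np.hstack([cv2.resize(a,(480,360)),cv2.resize(b,(320,360))]))
```

```text
4.3167 [639.06448061 108.30209478 126.26535496] [ 1.11815907  0.66493552 -0.07427215] 0.7074907577102246 [ 4.16992448e-01  5.09571987e-01 -7.28437298e-02  2.94311856e-05
 -9.87215963e-01 -5.73823573e-01]
```

View pics/w1.png

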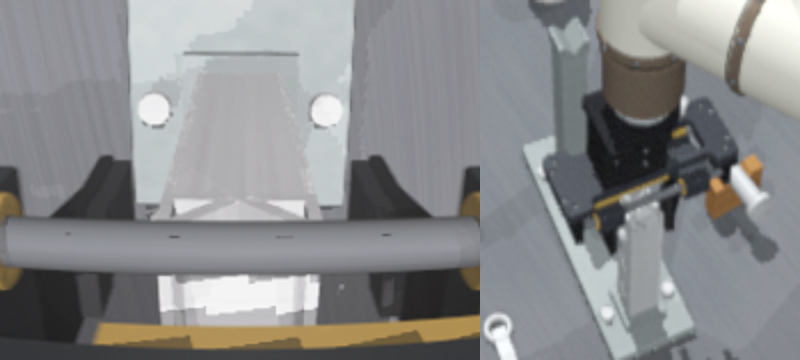

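Request:
arm_command([
  [0, 0, 0.002, 0, 0, 0],
  [0, 0, 0, 0, 0, 0],
  [0, 0, 0, 0, 0, 0],
  [0, 0, 0, 0, 0, 0],
  [0, 0, 0, 0, 0, 0],
  [0, 0, 0, 0, 0, 0],
  [0, 0, 0, 0, 0, 0],
  [0, 0, 0, 0, 0, 0],
  [0, 0, 0, 0, 0, 0],
  [0, 0, 0, 0, 0, 0],
], claw=0)

```text
time_s: 5.25
tool_pos: [639.6, 108.4, 123.0]
ee_rot: [-2.039, 2.388, -0.001]
force: [4.8, -0.2, -3.5]
gripper_width: 0.412
grasp_force: 30.0
```

Request:
arm_command([
  [0, 0, 0, 0, 0, 0],
  [0, 0, 0, 0, 0, 0],
  [0, 0, 0, 0, 0, 0],
])

```text
time_s: 5.5
tool_pos: [639.6, 108.3, 123.0]
ee_rot: [-2.039, 2.388, -0.001]
force: [4.9, -0.7, -2.5]
gripper_width: 0.409
grasp_force: 30.0
```

Request:
arm_command([
  [0, 0, -0.001, 0, 0, 0],
  [0, 0, -0.001, 0, 0, 0],
  [0, 0, -0.001, 0, 0, 0],
  [0, 0, 0, 0, 0, 0],
])

```text
time_s: 5.83
tool_pos: [639.6, 108.4, 124.7]
ee_rot: [-2.039, 2.389, -0.0]
force: [7.1, 0.1, -8.5]
gripper_width: 0.411
grasp_force: 30.0
```

Request:
arm_command([
  [0, 0, -0.001, 0, 0, 0],
  [0, 0, -0.001, 0, 0, 0],
  [0, 0, -0.001, 0, 0, 0],
  [0, 0, 0, 0, 0, 0],
])

```text
time_s: 6.17
tool_pos: [639.6, 108.4, 127.4]
ee_rot: [-2.039, 2.389, 0.0]
force: [8.0, -0.5, -9.0]
gripper_width: 0.41
grasp_force: 30.0
```

Request:
arm_command([
  [0, 0, -0.001, 0, 0, 0],
  [0, 0, -0.001, 0, 0, 0],
  [0, 0, -0.001, 0, 0, 0],
  [0, 0, -0.001, 0, 0, 0],
  [0, 0, -0.001, 0, 0, 0],
  [0, 0, -0.001, 0, 0, 0],
  [0, 0, -0.001, 0, 0, 0],
  [0, 0, -0.001, 0, 0, 0],
  [0, 0, -0.001, 0, 0, 0],
  [0, 0, 0, 0, 0, 0],
])

```text
time_s: 7.0
tool_pos: [639.6, 108.4, 136.5]
ee_rot: [-2.039, 2.389, 0.0]
force: [7.6, -1.2, -8.9]
gripper_width: 0.409
grasp_force: 30.0
```

Request:
arm_command([
  [0, 0, -0.002, 0, 0, 0],
  [0, 0, -0.002, 0, 0, 0],
  [0, 0, -0.002, 0, 0, 0],
  [0, 0, -0.002, 0, 0, 0],
  [0, 0, -0.002, 0, 0, 0],
  [0, 0, -0.001, 0, 0, 0],
  [0, 0, -0.001, 0, 0, 0],
  [0, 0, -0.001, 0, 0, 0],
  [0, 0, -0.001, 0, 0, 0],
  [0, 0, 0, 0, 0, 0],
])

```text
time_s: 7.83
tool_pos: [639.6, 108.3, 150.4]
ee_rot: [-2.039, 2.389, 0.0]
force: [7.6, -1.1, -8.9]
gripper_width: 0.413
grasp_force: 30.0
```

Request:
arm_command([
  [0, 0, -0.001, 0, 0, 0],
  [0, 0, -0.001, 0, 0, 0],
  [0, 0, -0.001, 0, 0, 0],
  [0, 0, -0.001, 0, 0, 0],
  [0, 0, 0, 0, 0, 0],
])

```text
time_s: 8.25
tool_pos: [639.6, 108.4, 154.4]
ee_rot: [-2.039, 2.389, 0.0]
force: [7.7, -1.0, -9.1]
gripper_width: 0.412
grasp_force: 30.0
```

Request:
arm_command([
  [0, 0, -0.001, 0, 0, 0],
  [0, 0, -0.001, 0, 0, 0],
  [0, 0, 0, 0, 0, 0],
])

```text
time_s: 8.5
tool_pos: [639.6, 108.3, 156.4]
ee_rot: [-2.039, 2.389, 0.0]
force: [7.6, -0.3, -8.3]
gripper_width: 0.41
grasp_force: 30.0
```

Request:
arm_command([
  [0, 0, -0.001, 0, 0, 0],
  [0, 0, -0.001, 0, 0, 0],
  [0, 0, 0, 0, 0, 0],
])

```text
time_s: 8.75
tool_pos: [639.6, 108.3, 158.4]
ee_rot: [-2.039, 2.389, 0.0]
force: [7.1, -0.9, -8.7]
gripper_width: 0.414
grasp_force: 30.0
```

Request:
arm_command([
  [0, 0, -0.001, 0, 0, 0],
  [0, 0, -0.001, 0, 0, 0],
  [0, 0, 0, 0, 0, 0],
])

```text
time_s: 9.0
tool_pos: [639.6, 108.3, 160.3]
ee_rot: [-2.039, 2.389, 0.0]
force: [7.3, -0.6, -8.1]
gripper_width: 0.409
grasp_force: 30.0
```

Request:
arm_command([
  [0, 0, -0.001, 0, 0, 0],
  [0, 0, -0.001, 0, 0, 0],
  [0, 0, 0, 0, 0, 0],
])

```text
time_s: 9.25
tool_pos: [639.6, 108.4, 162.5]
ee_rot: [-2.039, 2.389, 0.0]
force: [6.4, -0.3, -7.5]
gripper_width: 0.408
grasp_force: 30.0
```

Request:
arm_command([
  [0, 0, -0.001, 0, 0, 0],
  [0, 0, -0.0005, 0, 0, 0],
  [0, 0, 0, 0, 0, 0],
])

```text
time_s: 9.5
tool_pos: [639.6, 108.3, 164.1]
ee_rot: [-2.039, 2.389, 0.0]
force: [8.1, -1.1, -7.0]
gripper_width: 0.416
grasp_force: 30.0
```

Request:
arm_command([
  [0, 0, -0.001, 0, 0, 0],
  [0, 0, -0.0005, 0, 0, 0],
  [0, 0, 0, 0, 0, 0],
])

```text
time_s: 9.75
tool_pos: [639.6, 108.3, 166.3]
ee_rot: [-2.039, 2.389, -0.0]
force: [5.0, -1.3, -3.1]
gripper_width: 0.41
grasp_force: 30.0
```

Request:
arm_command([
  [0, 0, -0.0005, 0, 0, 0],
  [0, 0, -0.0005, 0, 0, 0],
  [0, 0, 0, 0, 0, 0],
])

```text
time_s: 10.0
tool_pos: [639.6, 108.3, 167.5]
ee_rot: [-2.039, 2.389, -0.0]
force: [5.6, -0.2, -5.1]
gripper_width: 0.414
grasp_force: 30.0
```

Request:
arm_command([
  [0, 0, -0.0005, 0, 0, 0],
  [0, 0, -0.0005, 0, 0, 0],
  [0, 0, 0, 0, 0, 0],
])

```text
time_s: 10.25
tool_pos: [639.6, 108.4, 167.9]
ee_rot: [-2.039, 2.389, -0.0]
force: [5.5, -1.2, -7.0]
gripper_width: 0.409
grasp_force: 30.0
```

Request:
arm_command([
  [0, 0, -0.0005, 0, 0, 0],
  [0, 0, -0.0005, 0, 0, 0],
  [0, 0, 0, 0, 0, 0],
])

```text
time_s: 10.5
tool_pos: [639.6, 108.4, 168.5]
ee_rot: [-2.039, 2.389, 0.0]
force: [6.7, -0.5, -8.7]
gripper_width: 0.411
grasp_force: 30.0
```

Run:
```python
from h import *
import cv2
print(proj(robot.camera_model("scene"),[663,105,130]))
b=robot.snapshot("scene")[:,:,::-1][200:300,280:400]
cv2.imwrite("pics/b1.png",cv2.resize(b,(720,600),interpolation=cv2.INTER_CUBIC))
```

```text
[329.55437527 252.42652532]
```

View pics/b1.png

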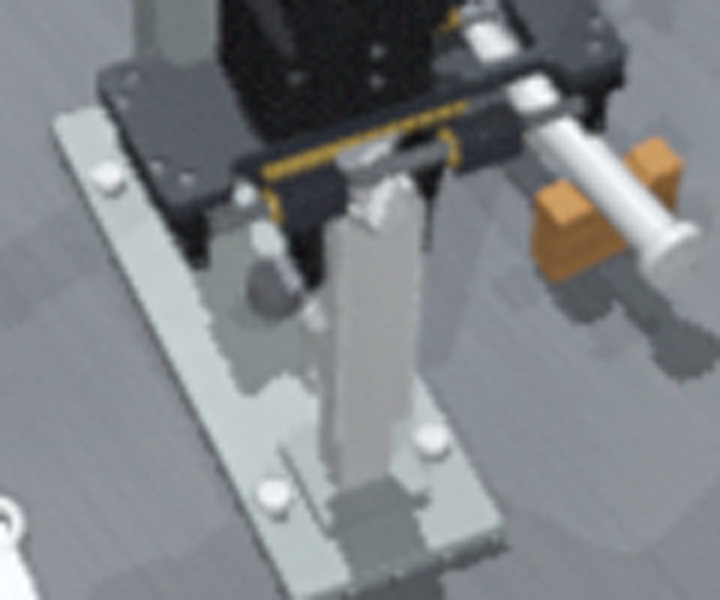

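Request:
arm_command([
  [0, 0, 0.001, 0, 0, 0],
  [0, 0, 0.001, 0, 0, 0],
  [0, 0, 0.001, 0, 0, 0],
  [0, 0, 0, 0, 0, 0],
  [0, 0, 0, 0, 0, 0],
])

```text
time_s: 10.97
tool_pos: [639.6, 108.4, 167.4]
ee_rot: [-2.039, 2.388, -0.001]
force: [5.7, 0.2, -2.9]
gripper_width: 0.409
grasp_force: 30.0
```

Request:
arm_command([
  [0, 0, 0.0005, 0, 0, 0],
  [0, 0, 0, 0, 0, 0],
  [0, 0, 0, 0, 0, 0],
  [0, 0, 0, 0, 0, 0],
  [0, 0, 0, 0, 0, 0],
  [0, 0, 0, 0, 0, 0],
], claw=1)

```text
time_s: 11.47
tool_pos: [638.6, 108.2, 167.1]
ee_rot: [2.041, -2.388, -0.0]
force: [0.7, -0.1, -0.9]
gripper_width: 0.782
grasp_force: 0.0
```

Request:
arm_command([
  [0, 0, -0.015, 0, 0, 0],
  [0, 0, -0.02, 0, 0, 0],
  [0, 0, -0.02, 0, 0, 0],
  [0, 0, -0.02, 0, 0, 0],
  [0, 0, -0.02, 0, 0, 0],
  [0, 0, -0.02, 0, 0, 0],
  [0, 0, -0.015, 0, 0, 0],
  [0, 0, 0, 0, 0, 0],
])

```text
time_s: 12.13
tool_pos: [640.2, 108.4, 301.4]
ee_rot: [-2.037, 2.383, -0.005]
force: [0.7, -0.8, 0.8]
gripper_width: 0.997
grasp_force: 0.0
```

Request:
arm_command([
  [0.0243, 0.0227, 0, 0, 0, 0],
  [0.0243, 0.0227, 0, 0, 0, 0],
  [0.0243, 0.0227, 0, 0, 0, 0],
  [0.0243, 0.0227, 0, 0, 0, 0],
  [0.0243, 0.0227, 0, 0, 0, 0],
  [0.0243, 0.0227, 0, 0, 0, 0],
  [0.0243, 0.0227, 0, 0, 0, 0],
  [0, 0, 0.02, 0, 0, -3.75],
  [0, 0, 0.02, 0, 0, -3.75],
  [0, 0, 0, 0, 0, 0],
])

```text
time_s: 12.97
tool_pos: [451.9, -35.6, 253.1]
ee_rot: [2.188, -2.246, -0.009]
force: [-0.9, -0.1, -0.5]
gripper_width: 0.998
grasp_force: 0.0
```

Request:
arm_command([
  [0, 0, 0, 0, 0, 0],
  [0, 0, 0, 0, 0, 0],
])

```text
time_s: 13.13
tool_pos: [455.9, -34.9, 257.6]
ee_rot: [-2.191, 2.251, -0.001]
force: [0.5, -0.1, 0.7]
gripper_width: 1.001
grasp_force: 0.0
```

Run:
```python
from h import *
import cv2
p,M,s=tool();print(s['time_s'],p,M.round(3),s['joints'])
m=robot.camera_model("wrist")
im=robot.snapshot("wrist")[:,:,::-1];cv2.imwrite("pics/w2.png",im)
for q in([456,-35,40],[456,-70,40],[453,-178,40],[460,108,40]):print(wproj(m,q))
print(wproj(m,[638.6,108.8,206]),wproj(m,[607.4,-88.8,206]))
```

```text
13.1333 [455.89501537 -34.88384125 257.58947611] [[-0.027 -1.     0.001]
 [-1.     0.027 -0.   ]
 [ 0.    -0.001 -1.   ]] [ 2.81041891e-01  7.54076012e-02 -3.41833845e-01  5.95635984e-04
 -1.15313615e+00 -3.08131539e-01]
[320.25398336 175.40062456]
[319.47140449 146.65892443]
[319.55904111  56.54762123]
[320.10434671 278.97630786]
[145.73633331 354.22954884] [120.07973458 157.60668168]
```

View pics/w2.png

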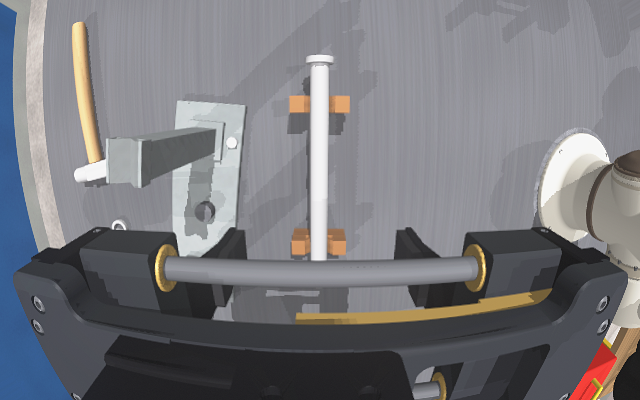

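Run:
```python
from h import *
import cv2
m=robot.camera_model("wrist")
for uv,z in (((125,161),206),((320,60),40),((180,101),12),((245,106),12)):print(uv,wonz(m,uv,z).round(1))
im=cv2.imread("pics/w2.png")[80:230,80:270];cv2.imwrite("pics/w2c.png",cv2.resize(im,(760,600),interpolation=cv2.INTER_CUBIC))
```

```text
(125, 161) [603.5 -85.6 206. ]
(320, 60) [ 453.1 -173.6   40. ]
(180, 101) [ 643.3 -139.4   12. ]
(245, 106) [ 551.  -123.8   12. ]
```

Request:
arm_command([
  [0, 0, 0.02, 0, 0, 0],
  [0, 0, 0.025, 0, 0, 0],
  [0, 0, 0.025, 0, 0, 0],
  [0, 0, 0.025, 0, 0, 0],
  [0, 0, 0.025, 0, 0, 0],
  [0, 0, 0.025, 0, 0, 0],
  [0, 0, 0.025, 0, 0, 0],
  [0, 0, 0.025, 0, 0, 0],
  [0, 0, 0.02, 0, 0, 0],
  [0, 0, 0.01, 0, 0, 0],
])

```text
time_s: 14.02
tool_pos: [455.2, -34.8, 30.3]
ee_rot: [2.19, -2.249, -0.002]
force: [1.1, 0.3, 0.0]
gripper_width: 0.997
grasp_force: 0.0
```

Request:
arm_command([
  [0, 0, 0, 0, 0, 0],
  [0, 0, 0, 0, 0, 0],
  [0, 0, 0, 0, 0, 0],
  [0, 0, 0, 0, 0, 0],
  [0, 0, 0, 0, 0, 0],
  [0, 0, 0, 0, 0, 0],
  [0, 0, 0, 0, 0, 0],
  [0, 0, 0, 0, 0, 0],
  [0, 0, 0, 0, 0, 0],
  [0, 0, 0, 0, 0, 0],
], claw=0)

```text
time_s: 14.85
tool_pos: [455.4, -35.0, 32.1]
ee_rot: [-2.192, 2.25, -0.0]
force: [-0.4, 0.2, 0.5]
gripper_width: 0.327
grasp_force: 0.0
```

Request:
arm_command([
  [0, 0, 0, 0, 0, 0],
  [0, 0, 0, 0, 0, 0],
  [0, 0, 0, 0, 0, 0],
])

```text
time_s: 15.1
tool_pos: [457.4, -34.7, 32.6]
ee_rot: [-2.191, 2.247, -0.004]
force: [5.3, -1.3, -0.5]
gripper_width: 0.243
grasp_force: 30.0
```

View pics/w2c.png

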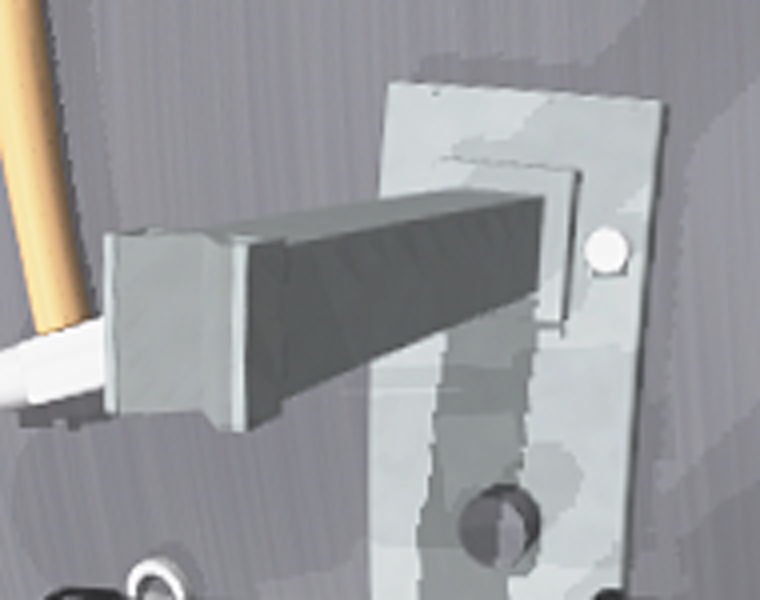

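Request:
arm_command([
  [0, 0, -0.005, 0, 0, 0],
  [0, 0, -0.01, 0, 0, 0],
  [0, 0, -0.015, 0, 0, 0],
  [0, 0, -0.025, 0, 0, 0],
  [0, 0, -0.03, 0, 0, 0],
  [0, 0, -0.03, 0, 0, 0],
  [0, 0, -0.03, 0, 0, 0],
  [0, 0, -0.03, 0, 0, 0],
  [0, 0, -0.025, 0, 0, 0],
  [0, 0, -0.015, 0, 0, 0],
])

```text
time_s: 15.93
tool_pos: [454.0, -34.9, 248.7]
ee_rot: [-2.192, 2.25, 0.002]
force: [1.2, -0.3, -4.0]
gripper_width: 0.242
grasp_force: 30.0
```

Request:
arm_command([
  [-0.002, -0.007, 0, 0, 0, 0],
  [-0.004, -0.014, 0, 0, 0, 0],
  [-0.006, -0.02, 0, 0, 0, 0],
  [-0.006, -0.021, 0, 0, 0, 0],
  [-0.007, -0.021, 0, 0, 0, 0],
  [-0.007, -0.021, 0, 0, 0, 0],
  [-0.006, -0.021, 0, 0, 0, 0],
  [-0.006, -0.02, 0, 0, 0, 0],
  [-0.004, -0.014, 0, 0, 0, 0],
  [-0.0015, -0.007, 0, 0, 0, 0],
])

```text
time_s: 16.77
tool_pos: [622.6, 11.0, 242.5]
ee_rot: [2.188, -2.246, -0.008]
force: [-1.0, -0.5, -5.0]
gripper_width: 0.243
grasp_force: 30.0
```

Request:
arm_command([
  [0, 0, 0, 0, 0, 1.5],
  [0, 0, 0, 0, 0, 2.5],
  [0, 0, 0, 0, 0, 2.2],
  [0, 0, 0, 0, 0, 1.4],
  [0, 0, 0, 0, 0, 0],
  [0, 0, 0, 0, 0, 0],
  [0, 0, 0, 0, 0, 0],
])

```text
time_s: 17.35
tool_pos: [622.1, 10.2, 246.5]
ee_rot: [2.038, -2.389, -0.001]
force: [0.8, 0.5, -4.2]
gripper_width: 0.241
grasp_force: 30.0
```

Run:
```python
from h import *
import cv2
np.set_printoptions(precision=3,suppress=True)
w0=dict(fovy=65.70646984690485,cx=320.1086563275332,cy=198.20349826958972,extrinsics=np.array([[-9.87784905e-01,1.55823441e-01,1.90951652e-04,6.13681585e+02],[1.50165415e-01,9.51589297e-01,2.68194254e-01,-2.44694807e+02],[4.16092440e-02,2.64946910e-01,-9.63364835e-01,4.04666427e+02],[0,0,0,1]]))
for a,b in(((288,5),(287,205)),((355,5),(352,205))):
  A,B=wonz(w0,a,12),wonz(w0,b,12);print(A,B,np.degrees(np.arctan2(*(B-A)[1::-1])))
print("tube",wonz(w0,(319.5,199),163))
p,M,s=tool();print(s['time_s'],p,M,s['force'],s['gripper_width'],s['grasp_force'])
m=robot.camera_model("wrist")
im=robot.snapshot("wrist")[:,:,::-1]
sc=robot.snapshot("scene")[:,:,::-1][150:300,260:400]
cv2.imwrite("pics/w3.png",np.hstack([cv2.resize(im[20:270,200:440],(432,450),interpolation=cv2.INTER_CUBIC),cv2.resize(sc,(368,450),interpolation=cv2.INTER_CUBIC)]))
u=np.array([.16,.987,0])
c=np.array([623.5,10,0.])
print("V pred",wproj(m,c-100*u+[0,0,206]),"shaft disc pred",wproj(m,p+M[:,0]*145+[0,0,8]))
np.save("m3.npy",m,allow_pickle=True)
```

```text
[ 645.909 -139.185   12.   ] [695.982 154.653  12.   ] 80.32908134327218
[ 550.981 -124.409   12.   ] [599.617 169.857  12.   ] 80.61519803406307
tube [639.435 111.118 163.   ]
17.35 [622.108  10.176 246.452] [[-0.157 -0.988 -0.001]
 [-0.988  0.157 -0.   ]
 [ 0.     0.001 -1.   ]] [ 0.755  0.524 -4.231] 0.24050050739923176 29.999124992173165
V pred [318.141  72.274] shaft disc pred [320.011 -29.063]
```

View pics/w3.png

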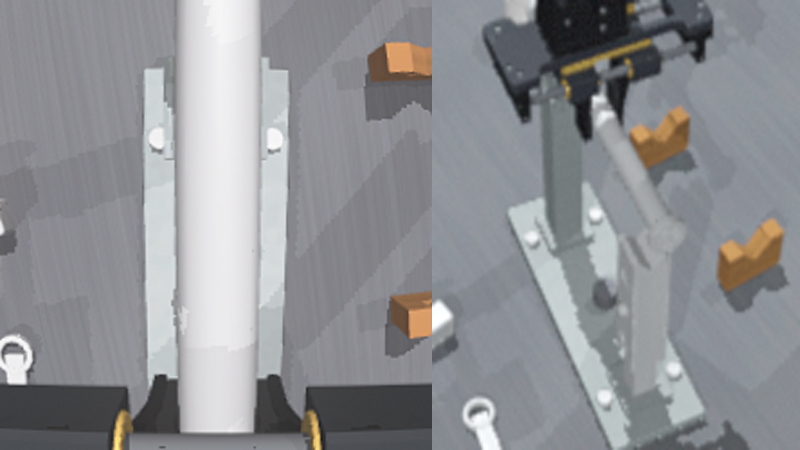

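Request:
arm_command([
  [-0.003, -0.0005, 0, 0, 0, 0.4],
  [0, 0, 0.006, 0, 0, 0],
  [0, 0, 0.006, 0, 0, 0],
  [0, 0, 0.006, 0, 0, 0],
  [0, 0, 0.006, 0, 0, 0],
  [0, 0, 0.005, 0, 0, 0],
  [0, 0, 0.004, 0, 0, 0],
  [0, 0, 0.003, 0, 0, 0],
  [0, 0, 0, 0, 0, 0],
  [0, 0, 0, 0, 0, 0],
])

```text
time_s: 18.28
tool_pos: [623.6, 13.0, 211.0]
ee_rot: [2.03, -2.397, 0.0]
force: [0.0, 0.1, -3.5]
gripper_width: 0.243
grasp_force: 30.0
```

Request:
arm_command([
  [0, 0, 0.002, 0, 0, 0],
  [0, 0, 0.002, 0, 0, 0],
  [0, 0, 0, 0, 0, 0],
  [0, 0, 0, 0, 0, 0],
])

```text
time_s: 18.62
tool_pos: [623.5, 13.1, 207.0]
ee_rot: [2.03, -2.397, -0.0]
force: [-0.2, 0.1, -5.4]
gripper_width: 0.239
grasp_force: 30.0
```

Request:
arm_command([
  [0, 0, 0.0015, 0, 0, 0],
  [0, 0, 0.0015, 0, 0, 0],
  [0, 0, 0, 0, 0, 0],
])

```text
time_s: 18.87
tool_pos: [623.3, 13.1, 203.6]
ee_rot: [2.03, -2.397, -0.001]
force: [0.0, 0.2, -5.1]
gripper_width: 0.245
grasp_force: 30.0
```

Request:
arm_command([
  [0, 0, 0.001, 0, 0, 0],
  [0, 0, 0.001, 0, 0, 0],
  [0, 0, 0, 0, 0, 0],
  [0, 0, 0, 0, 0, 0],
])

```text
time_s: 19.2
tool_pos: [623.5, 13.1, 201.9]
ee_rot: [2.03, -2.397, -0.0]
force: [0.9, -0.6, -4.6]
gripper_width: 0.245
grasp_force: 30.0
```

Request:
arm_command([
  [0, 0, 0.001, 0, 0, 0],
  [0, 0, 0.001, 0, 0, 0],
  [0, 0, 0, 0, 0, 0],
  [0, 0, 0, 0, 0, 0],
])

```text
time_s: 19.53
tool_pos: [623.7, 13.1, 200.2]
ee_rot: [-2.03, 2.397, -0.001]
force: [0.6, -0.8, -3.5]
gripper_width: 0.244
grasp_force: 30.0
```

Request:
arm_command([
  [0, 0, 0.001, 0, 0, 0],
  [0, 0, 0.001, 0, 0, 0],
  [0, 0, 0, 0, 0, 0],
  [0, 0, 0, 0, 0, 0],
])

```text
time_s: 19.87
tool_pos: [623.8, 13.1, 199.7]
ee_rot: [-2.03, 2.396, -0.002]
force: [-4.0, 0.6, 5.9]
gripper_width: 0.237
grasp_force: 30.0
```

Request:
arm_command([
  [0, 0, -0.001, 0, 0, 0],
  [0, 0, 0, 0, 0, 0],
  [0, 0, 0, 0, 0, 0],
])

```text
time_s: 20.12
tool_pos: [623.8, 13.0, 199.7]
ee_rot: [-2.03, 2.397, -0.001]
force: [-1.8, 0.9, 4.4]
gripper_width: 0.244
grasp_force: 30.0
```

Request:
arm_command([
  [0, 0, 0, 0, 0, 0],
  [0, 0, 0, 0, 0, 0],
  [0, 0, 0, 0, 0, 0],
  [0, 0, 0, 0, 0, 0],
  [0, 0, 0, 0, 0, 0],
  [0, 0, 0, 0, 0, 0],
  [0, 0, 0, 0, 0, 0],
], claw=1)

```text
time_s: 20.7
tool_pos: [623.6, 13.1, 198.9]
ee_rot: [2.03, -2.398, -0.0]
force: [-0.3, -0.2, -0.6]
gripper_width: 0.691
grasp_force: 0.0
```

Request:
arm_command([
  [0, 0, -0.01, 0, 0, 0],
  [0, 0, -0.015, 0, 0, 0],
  [0, 0, -0.015, 0, 0, 0],
  [0, 0, -0.015, 0, 0, 0],
  [0, 0, -0.015, 0, 0, 0],
  [0, 0, -0.015, 0, 0, 0],
  [0, 0, -0.015, 0, 0, 0],
  [0, 0, 0, 0, 0, 0],
  [0, 0, 0, 0, 0, 0],
  [0, 0, 0, 0, 0, 0],
])

```text
time_s: 21.53
tool_pos: [623.0, 13.1, 298.3]
ee_rot: [2.029, -2.397, -0.002]
force: [-0.1, 0.6, -1.0]
gripper_width: 1.003
grasp_force: 0.0
```

Run:
```python
from h import *
import cv2
p,M,s=tool();print(s['time_s'],p,s['force'],s['gripper_width'])
m=robot.camera_model("wrist");im=robot.snapshot("wrist")
cv2.imwrite("pics/w4.png",im[:,:,::-1])
hsv=cv2.cvtColor(im,cv2.COLOR_RGB2HSV)
g=cv2.cvtColor(im,cv2.COLOR_RGB2GRAY)
for v in (40,70,100,130,160,200):
    r=g[v,240:400].astype(int);e=np.abs(np.diff(r));i=np.where(e>18)[0];print(v,(i+240).tolist())
u=np.array([.163,.9866,0]);c=np.array([623.,13,0])
for t in(-149,-118,-82,0):print(t,wproj(m,c+t*u+[0,0,209]).round(1))
sc=robot.snapshot("scene");np.save("sc.npy",sc)
S=robot.camera_model("scene")
for t in(-145,145):print(proj(S,c+t*u+[0,0,209]))
g=cv2.cvtColor(sc,cv2.COLOR_RGB2GRAY);cv2.imwrite("pics/sc4.png",sc[:,:,::-1])
```

```text
21.5333 [623.04771849  13.144133   298.32895935] [-0.13873961  0.59943354 -0.96289161] 1.0030382258504529
40 [308, 309, 313, 314, 328, 329, 333]
70 [283, 284, 299, 305, 306, 332, 338, 354]
100 [283, 284, 287, 288, 294, 295, 296, 300, 306, 332, 333, 342, 343, 344, 349, 354, 355]
130 [284, 304, 305, 306, 331, 333, 354, 355]
160 [284, 285, 299, 305, 306, 331, 333, 353, 354]
200 [285, 286, 304, 306, 307, 330, 331, 333, 352, 353]
-149 [319.7  19.9]
-118 [319.8  57.6]
-82 [319.9 103.5]
0 [320.1 206.5]
[301.57145978 165.47506997]
[348.15536381 242.60766274]
```

Run:
```python
from h import *
import cv2
g=cv2.cvtColor(cv2.imread("pics/w4.png"),cv2.COLOR_BGR2GRAY)
for v in range(2,60,4):
    e=np.abs(np.diff(g[v,290:350].astype(int)));print(v,(np.where(e>20)[0]+290).tolist())
S=robot.camera_model("scene");s4=cv2.imread("pics/sc4.png")
u=np.array([.163,.9866,0]);c=np.array([623.,13,0])
# brightness along the projected axis near the tube end
print([int(s4[tuple(np.round(proj(S,c+t*u+[0,0,209])[::-1]).astype(int))].mean()) for t in range(110,175,3)])
# button: same patch before/after raising
s0=cv2.imread("pics/scene0.png");print(s0[248:257,326:338].mean(2).astype(int));print(s4[248:257,326:338].mean(2).astype(int))
```

```text
2 []
6 []
10 []
14 []
18 []
22 []
26 [299, 339]
30 [298, 339, 340]
34 [298, 302, 304]
38 [312, 313, 333]
42 [307, 308, 330, 331]
46 [305, 306, 332, 333]
50 [305, 306, 333]
54 [305, 306, 333]
58 [305, 332, 333]
[167, 167, 167, 169, 169, 169, 167, 158, 163, 167, 162, 164, 168, 169, 168, 167, 153, 143, 140, 140, 140, 140]
[[101 103 128 114 117 136 138 139 167 215 229 218]
 [100  92  96  85 110 135 140 138 143 186 237 229]
 [ 95  90  84  80 116 157 163 146 138 157 201 199]
 [ 90  91  86  97 145 203 217 177 143 140 157 161]
 [ 90  91 100 132 165 209 219 189 152 140 152 158]
 [108 128 136 141 153 190 202 186 152 142 155 161]
 [135 143 146 140 136 165 180 174 155 144 155 161]
 [143 144 143 141 139 144 150 152 146 141 156 159]
 [144 143 143 144 144 139 139 141 136 139 155 161]]
[[101 102 127 114 120 137 139 138 140 140 156 167]
 [101  92  95  87 115 141 141 139 138 140 160 164]
 [ 96  90  85  81 113 157 159 146 140 141 158 163]
 [ 90  89  84  98 145 199 182 158 140 139 153 161]
 [ 93  91 104 131 169 210 210 184 150 141 155 162]
 [109 129 136 141 156 191 202 187 161 145 158 162]
 [136 143 142 142 135 166 180 176 158 146 157 163]
 [143 145 142 141 137 143 149 152 147 141 156 161]
 [143 145 142 135 139 138 139 140 140 139 154 160]]
```

```bash
python3 -c "
from plant import robot
print(robot.job_done())"
```

```text
the job is handed in; nothing more can be done
None
```

I handed the job in at about 22 s of the 72 s allowed: the tube stands at its second hole (raised roughly 45 mm) with the button out. The shaft lies in both V's, about 3 mm off midway by the wrist camera. The hand-in returned no verdict, and I didn't re-measure the bystanders.

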